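# Clear the red-marked rejects into the locked reject box

## Robot

A 6-joint arm with a two-finger parallel gripper is mounted at the origin on the work surface. World frame = base frame: x ahead of the robot, y to its left, z up, the work surface at z = 0. Lengths are in mm, angles in degrees, forces in N, time in s.
With the tool pointing down it reaches from about 300 to 850 mm from the base axis. Payload 4.2 kg.
Tool frame: the origin (TCP) lies midway between the tips of the shut fingers; the grasp point (between the pads) lies 19 mm behind it; x points along the fingers, y is the direction in which the jaws open and shut, and the axes are right-handed (so a half turn about x gives the same grasp; the last joint's range is limited). The gripper opens to 91 mm and grips with 3 to 60 N. Pads are 32 mm wide; open, the fingers measure 118 mm over their backs; the gripper's body (76 mm by 178 mm) begins 60 mm behind the grasp point.
Start: joints at [75.745, 18.312, 89.639, -0, 72.044, -1.146], TCP at [130.417, 560.034, 184.676] pointing down, gripper open.
Joint ranges: [-177.97, 177.97], [-48.28, 115.42], [12.27, 149.76], [-77.06, 257.06], [2.81, 150.46], [-146.56, 146.56]. Speed limits (degrees/s): [147.25, 147.25, 180, 180, 180, 180].

## Interface

Orientations are given as [roll, pitch, yaw] about the fixed x, y, z axes, in that order (R = Rz(yaw) Ry(pitch) Rx(roll)).
In Python, from workcell import env gives the robot as it stands.
- The arm moves only by the shell command python3 -m handwheel 'ROWS' [FORCE]. ROWS is text: rows parted by semicolons, each of 7 numbers parted by spaces: the turn, a rotation vector about the tool's x, y, z in degrees, then the shift along the tool's x, y, z in m, then the finger opening in m, from 0 to 0.0912. In form: rx ry rz x y z grip; .... A call has 1 to 12 rows; each row is the pose to reach, as a shift and turn from the pose commanded when the call began, along the tool's axes at that moment; what a row does not reach only later rows make up. A row lasts 1/12 s, in which the tool goes at most 41.7 mm and 7.16 degrees, less where a joint would pass 70% of its speed; a pose out of reach is approached as far as the arm can. A call with a gripper value outside its range is refused whole. The fingers move at their own pace and stop on an object; FORCE is the grip in N (left out, the last holds). Time passes only in rows, so rows that repeat a pose let the fingers close. It gives the time, the measured TCP pose, the force and the opening at its end, in the units of the state.
- env.state(): the state, without advancing time (a new reading comes with each control period).
- env.grab_frame(name): name is "side" or "top"; returns the picture (480x640x3 uint8, red, green, blue); there is no depth.
- env.get_calibration(name): a dict with "mtx" (3x3 intrinsics, pixels), "T" (4x4, takes a point from camera to world coordinates). Camera axes: x right, y up, looking along -z (the intrinsics and any distortion apply to the point x, -y, -z); pixel columns grow to the right and rows downward; lengths in mm; the calibration is good to about 2 mm. A picture is of the moment at which its call begins. get_calibration takes no time and is no camera call.
- env.job_done(): hands the job in, once; it reports no verdict.
The state is a dict: "time_s": time; "qpos": joint angles; "qvel": joint speeds; "effort": joint torques, N m; "ee_pos": TCP position; "ee_rot": TCP orientation; "force": force on the tool from outside, world axes, zero at the start; "torque": the same for the moment, N m; "gripper_width": finger opening in mm.
Only numpy, scipy, OpenCV 4.12 (cv2) and the standard library are available. Lean on these libraries where they do the work, as an engineer would, in place of code of your own. Each camera call takes 0.05 s, during which the arm holds its last target. There are 200 camera calls.

## Task

Clear the rejects at this assembly bench: take the two valve bodies with the red paint band off the inspection tray, one at a time, and post each through the slot in the top of the red reject box. Push the sprung flap down and keep it held open while you let the part fall through into the bin inside, then draw back and let the flap spring shut before fetching the next. Leave the unmarked good parts where they lie on the tray, and do not disturb the plug gauge or the paint marker.

Things in the scene. Friction and masses are not known exactly. Their poses are not given: they have to be found in the camera images.
- reject_box: Red sheet-steel reject box bolted to the bench, 190 (x) x 240 (y) x 200 mm high, shut all round and padlocked; origin at the centre of its underside on the bench, z up. Its only opening is the slot in its top. Inside is one empty space, 180 x 230 mm, floor 190 mm below the top. A hinge barrel stands 5 mm above the top just outside the slot's +x edge.
- slot (a point): Centre of the slot, level with the box's top face (200 mm above the bench); axes as the box's. The slot is 124 mm across (x), 180 mm long (y), closed by the flap. Fingers pushed straight down at this centre to 45 mm below the top hold the flap at about 1 rad; a part lying parallel to the hinge (y) and let go there slides off the flap and drops.
- flap (a joint): Angle (rad) of the aluminium flap closing the slot: 0 shut, level with the top; grows as it is pushed down into the box; stop at 1.4. Hinge along the slot's +x edge, 62 mm from the slot's centre; free edge, 121 mm from the hinge, with a black rubber strip, at -x. A spring shuts it: about 6 N at its middle starts it, 10 N at 50 mm from the hinge when wide open; a part laid on it does not open it.
- tray_floor (a point): Centre of the upper face of the grey liner in the shallow steel inspection tray, 7 mm above the bench. The tray, fixed, is 176 (x) x 386 (y) mm with a rim 4 mm thick, 14 mm above the bench. Four valve bodies lie on it in a row along y about 85 mm apart, each roughly along the tray's x, in any order.
- reject_a_mid (a point): Centre (half-way up, 18 mm above its underside) of the block of a reject valve body of aluminium, 110 (x) x 34 (y) x 36 mm (z), about 0.26 kg, with a brass union 23 mm in diameter standing 20 mm out of its +x end, small dark bores in its top, and a bright red paint band 28 mm wide round it, 30 mm from its middle towards -x.
- reject_b_mid (a point): The same point of the second reject valve body, which is alike and bears the same red band.
- good_a_mid (a point): The same point of a good valve body, of the same size but with no red band. Stays on the tray.
- good_b_mid (a point): The same point of the second good valve body. Stays on the tray.
- gauge_mid (a point): Centre of a double-ended plug gauge lying on the bench beyond the tray, 133 mm long along its x, 18 mm thick, dark handle with steel ends. Leave alone.
- marker_mid (a point): Centre of the barrel of a red and white paint marker lying on the bench, 130 mm long along its x, 16 mm thick. Leave alone.

How it is judged:
By the outcome, as a careful person would: the job done as asked, in the order asked, and still so for the second after the job is handed in, with the robot touching nothing.
It also fails if it takes over 69 s, if anything falls off the work surface, if the arm or the gripper's body presses on something with over 40 N, if the wrist force passes 120 N, or if a joint passes its speed limit or range.

## Working session

There is one attempt and no reset: what is moved stays moved. The work goes in short steps, Python scripts to look and compute and a shell command to move; the robot and the scene stay as the last step left them, time stands still between calls to the robot, and variables do not carry over. Pictures are saved under pics/ and viewed, on a budget of 10 in all, crops included, one or two more only if the job needs it, and the job is handed in when it is done.

```bash
mkdir -p pics; ls
python3 - <<'E'
from workcell import env
import cv2, numpy as np
for n in("top","side"):
    cv2.imwrite(f"pics/{n}0.png",env.grab_frame(n)[:,:,::-1])
    c=env.get_calibration(n);print(n,{k:np.round(v,3).tolist() if not isinstance(v,str) else v for k,v in c.items()})
print(env.state())
E
```

```text
pics
top {'mtx': [[459.114, 0.0, 321.844], [0.0, 459.114, 237.301], [0.0, 0.0, 1.0]], 'T': [[0.008, 0.998, -0.065, 535.87], [-0.999, 0.006, -0.035, -28.582], [-0.034, 0.065, 0.997, 982.276], [0.0, 0.0, 0.0, 1.0]]}
side {'mtx': [[443.422, 0.0, 323.848], [0.0, 443.422, 239.354], [0.0, 0.0, 1.0]], 'T': [[-0.758, 0.512, -0.404, 256.629], [-0.652, -0.595, 0.469, 426.909], [-0.0, 0.619, 0.785, 861.422], [0.0, 0.0, 0.0, 1.0]]}
{'time_s': 0.1, 'qpos': array([ 7.57445154e+01,  1.83493770e+01,  8.96979840e+01,  9.35041355e-04,
        7.20442993e+01, -1.14663814e+00]), 'qvel': array([ 0.1037935 , -0.21748237, -0.16825046,  0.03098495,  0.05004357,
        0.10459839]), 'effort': array([-4.20067699e-04, -4.13336563e+01, -2.32512367e+01,  7.28504523e-02,
        4.21635574e-02, -6.42707596e-05]), 'ee_pos': array([130.29185088, 559.54389007, 183.90007163]), 'ee_rot': array([ -91.70234782,   89.90833532, -104.81148325]), 'force': array([-0.46898737, -0.35561041, -0.68447125]), 'torque': array([0.01391121, 0.0473634 , 0.0044576 ]), 'gripper_width': 91.40519398312811}
```

View pics/top0.png

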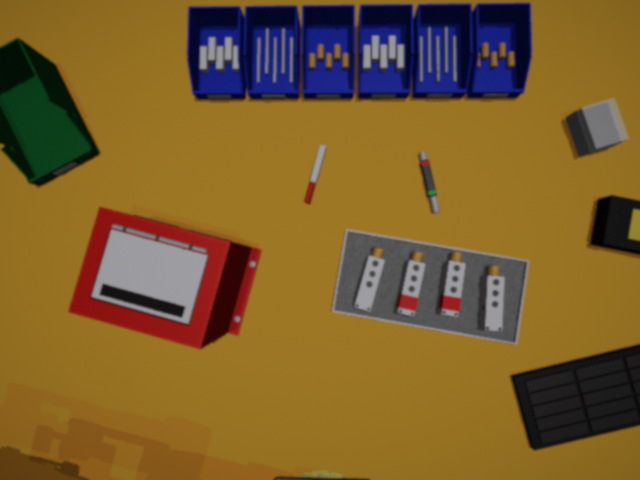

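View pics/side0.png

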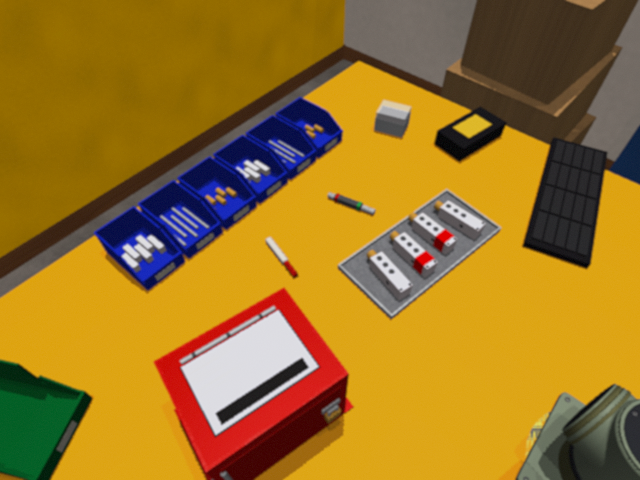

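The top view shows the rejects (red bands) at about (411,283) and (453,285), and the good parts at (370,280) and (494,298). The flap is at about (150,275), with its hinge towards the top of the image (+x). The side view agrees. Next I'll measure positions.

```bash
cat > h.py <<'E'
import cv2, numpy as np
from workcell import env
def ray(n,uv,z):
    c=env.get_calibration(n);M=c["mtx"];T=np.array(c["T"])
    d=np.array([(uv[0]-M[0][2])/M[0][0],-(uv[1]-M[1][2])/M[1][1],-1.])
    d=T[:3,:3]@d;o=T[:3,3];return o+d*(z-o[2])/d[2]
def rects(n,im,mask,z,amin):
    out=[]
    for c in cv2.findContours(mask.astype(np.uint8),cv2.RETR_EXTERNAL,cv2.CHAIN_APPROX_NONE)[0]:
        if cv2.contourArea(c)<amin: continue
        P=np.array([ray(n,p,z)[:2] for p in c[:,0].astype(float)],np.float32)
        (cx,cy),(w,h),a=cv2.minAreaRect(P)
        B=cv2.boxPoints(((cx,cy),(w,h),a)); e=[B[1]-B[0],B[2]-B[1]]
        l=max(e,key=np.linalg.norm); ang=np.degrees(np.arctan2(l[1],l[0]))
        ang=(ang+90)%180-90
        print(n,np.mean(c[:,0],0).round(0),"c",round(cx),round(cy),"size",round(max(w,h)),round(min(w,h)),"long-axis deg",round(ang,1))
def masks(im):
    h=cv2.cvtColor(im,cv2.COLOR_RGB2HSV).astype(int);H,S,V=h[...,0],h[...,1],h[...,2]
    white=(S<60)&(V>150); red=((H<6)|(H>174))&(S>150)&(V>110)
    return white,red
E
python3 - <<'E'
from h import *
for n in("top","side"):
    im=cv2.cvtColor(cv2.imread(f"pics/{n}0.png"),cv2.COLOR_BGR2RGB)
    w,r=masks(im)
    rects(n,im,w,200,3000)
    g=np.zeros(w.shape,bool)
    if n=="top": g[235:345,335:530]=1
    else: g[190:315,340:500]=1
    print("parts");rects(n,im,cv2.morphologyEx(((w|r)&g).astype(np.uint8),cv2.MORPH_CLOSE,np.ones((3,3))),43,200)
    print("red");rects(n,im,r&g,43,60)
    # dark strip
    v=im.max(2)<60; b=np.zeros_like(v)
    if n=="top": b[270:325,90:195]=1
    else: b[340:440,205:320]=1
    rects(n,im,v&b,200,300)
E
```

```text
top [152. 279.] c 519 296 size 171 118 long-axis deg 75.4
parts
top [495. 298.] c 468 -343 size 106 28 long-axis deg -3.6
top [453. 288.] c 496 -262 size 106 34 long-axis deg -8.7
top [411. 288.] c 497 -177 size 106 34 long-axis deg -11.6
top [370. 282.] c 505 -93 size 106 29 long-axis deg -15.8
red
top [451. 303.] c 466 -257 size 34 24 long-axis deg 81.3
top [408. 302.] c 467 -171 size 34 24 long-axis deg 77.6
top [142. 300.] c 477 307 size 146 17 long-axis deg 75.4
side [247. 371.] c 521 297 size 177 121 long-axis deg 75.6
parts
side [391. 271.] c 508 -92 size 112 36 long-axis deg -15.8
side [416. 250.] c 499 -177 size 111 38 long-axis deg -14.9
side [407. 266.] c 494 -196 size 370 169 long-axis deg 80.6
side [435. 229.] c 499 -260 size 111 38 long-axis deg -9.5
side [462. 215.] c 471 -343 size 111 37 long-axis deg -3.9
red
side [424. 258.] c 470 -169 size 38 24 long-axis deg 78.0
side [444. 236.] c 469 -255 size 38 23 long-axis deg 82.6
side [262. 390.] c 479 308 size 146 16 long-axis deg 75.5
```

```bash
cat >> h.py <<'E'
from scipy.spatial.transform import Rotation as Ro
def to(xyz,yaw,flip=None):
    """turn/shift from the present measured pose to TCP xyz, tool down, jaws (tool y) at world angle yaw mod 180"""
    s=env.state();R=Ro.from_euler('xyz',s["ee_rot"],degrees=True)
    best=[]
    for k in(0,180):
        a=np.radians(yaw+k);y=np.array([np.cos(a),np.sin(a),0]);x=np.array([0,0,-1.])
        G=Ro.from_matrix(np.c_[x,y,np.cross(x,y)]);v=(R.inv()*G).as_rotvec(degrees=True)
        best.append((np.linalg.norm(v),v))
    sh=R.inv().apply(np.array(xyz)-s["ee_pos"])/1000
    print("t",s["time_s"].__round__(2),"ee",s["ee_pos"].round(1),"jaw deg",np.degrees(np.arctan2(*R.apply([0,1,0])[[1,0]])).round(1),"F",s["force"].round(1),"w",round(s["gripper_width"],1),"q",s["qpos"].round(0))
    print("axes x,y,z:",R.as_matrix().T.round(2).tolist())
    for b in sorted(best,key=lambda b:b[0]):print("turn",b[1].round(1),"shift",sh.round(4))
E
python3 -c "
from h import *
to([498,-177,200],78)"
```

```text
t 0.1 ee [130.3 559.5 183.9] jaw deg 76.9 F [-0.5 -0.4 -0.7] w 91.4 q [76. 18. 90.  0. 72. -1.]
axes x,y,z: [[-0.0, -0.0, -1.0], [0.23, 0.97, -0.0], [0.97, -0.23, -0.0]]
turn [-1.1 -0.   0.1] shift [-0.0151 -0.634   0.5252]
turn [1.789e+02 1.000e-01 0.000e+00] shift [-0.0151 -0.634   0.5252]
```

```bash
python3 -m handwheel '0 0 0 -0.03 0 0 0.062; 0 0 0 -0.07 0 0 0.062; 0 0 0 -0.08 -0.02 0.016 0.062; 0 0 0 -0.08 -0.05 0.041 0.062; 0 0 0 -0.08 -0.08 0.066 0.062; 0 0 0 -0.08 -0.11 0.091 0.062; 0 0 0 -0.08 -0.14 0.116 0.062; 0 0 0 -0.08 -0.17 0.141 0.062; 0 0 0 -0.08 -0.2 0.166 0.062; 0 0 0 -0.08 -0.23 0.191 0.062; 0 0 0 -0.08 -0.26 0.216 0.062; 0 0 0 -0.08 -0.29 0.24 0.062' 40; python3 -c "
from h import *
to([498,-177,140],78)"
```

```text
time_s: 1.1
ee_pos: [298.5, 221.2, 264.5]
ee_rot: [-27.0, 90.0, -40.1]
force: [1.6, -0.1, 0.3]
gripper_width: 61.9
t 1.1 ee [298.5 221.2 264.5] jaw deg 76.9 F [ 1.6 -0.1  0.3] w 61.9 q [ 35.  -3. 104.  -0.  79. -42.]
axes x,y,z: [[0.0, -0.0, -1.0], [0.23, 0.97, -0.0], [0.97, -0.23, 0.0]]
turn [-1.1  0.   0. ] shift [ 0.1245 -0.3428  0.2844]
turn [178.9   0.   -0. ] shift [ 0.1245 -0.3428  0.2844]
```

```bash
python3 -m handwheel '-1 0 0 0.01 -0.03 0.025 0.062; -1 0 0 0.02 -0.06 0.05 0.062; -1 0 0 0.03 -0.09 0.075 0.062; -1 0 0 0.04 -0.12 0.1 0.062; -1 0 0 0.05 -0.15 0.125 0.062; -1 0 0 0.06 -0.18 0.15 0.062; -1 0 0 0.075 -0.21 0.175 0.062; -1 0 0 0.09 -0.24 0.2 0.062; -1 0 0 0.105 -0.27 0.225 0.062; -1 0 0 0.115 -0.3 0.25 0.062; -1 0 0 0.12 -0.33 0.275 0.062; -1 0 0 0.125 -0.343 0.284 0.062'
python3 - <<'E'
from h import *
to([498,-177,11],78)
a=env.grab_frame("top")[180:380,280:560];b=env.grab_frame("side")[140:340,320:600]
cv2.imwrite("pics/c1.png",cv2.resize(np.vstack([a,b])[:,:,::-1],None,fx=1.5,fy=1.5))
E
```

```text
time_s: 2.1
ee_pos: [499.0, -179.5, 138.3]
ee_rot: [-59.6, 89.9, -71.9]
force: [0.1, 0.2, -0.4]
gripper_width: 61.9
t 2.1 ee [ 499.  -179.5  138.3] jaw deg 77.7 F [ 0.1  0.2 -0.4] w 61.9 q [-21.  16. 100.  -0.  64. -99.]
axes x,y,z: [[0.0, -0.0, -1.0], [0.21, 0.98, -0.0], [0.98, -0.21, 0.0]]
turn [-0.3  0.   0.1] shift [ 0.1273  0.0023 -0.0016]
turn [ 1.797e+02  1.000e-01 -1.000e-01] shift [ 0.1273  0.0023 -0.0016]
```

View pics/c1.png

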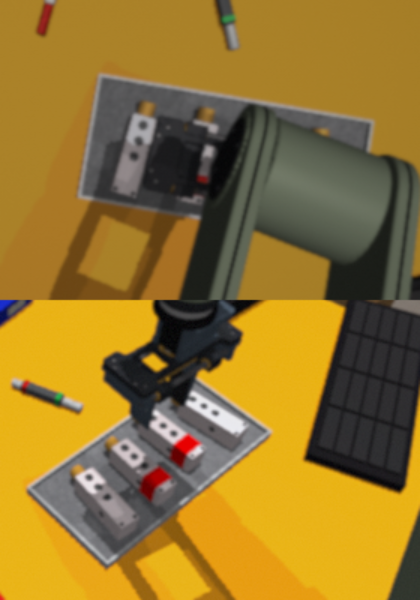

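The hand is above the row. In the side view the fingers appear shifted towards −y, which is parallax from their height. The measured TCP agrees with reject A, so I'm going down.

```bash
python3 -m handwheel '0 0 0 0.015 0.002 -0.001 0.062; 0 0 0 0.04 0.002 -0.001 0.062; 0 0 0 0.065 0.002 -0.001 0.062; 0 0 0 0.09 0.002 -0.001 0.062; 0 0 0 0.11 0.002 -0.001 0.062; 0 0 0 0.12 0.002 -0.001 0.062; 0 0 0 0.1265 0.002 -0.001 0.062; 0 0 0 0.1265 0.002 -0.001 0.062; 0 0 0 0.1265 0.002 -0.001 0.02; 0 0 0 0.1265 0.002 -0.001 0.02; 0 0 0 0.1265 0.002 -0.001 0.02; 0 0 0 0.1265 0.002 -0.001 0.02' 45;python3 -m handwheel '0 0 0 0 0 0 0.02; 0 0 0 0 0 0 0.02; 0 0 0 0 0 0 0.02; 0 0 0 -0.005 0 0 0.02; 0 0 0 -0.02 0 0 0.02; 0 0 0 -0.04 0 0 0.02; 0 0 0 -0.07 0 0 0.02; 0 0 0 -0.1 0 0 0.02'; python3 -c "
from h import *
to([519,297,300],-14.5)"
```

```text
time_s: 3.2
ee_pos: [497.3, -173.4, 14.0]
ee_rot: [-4.9, 89.9, -17.0]
force: [0.0, 0.1, -0.1]
gripper_width: 38.4
time_s: 3.87
ee_pos: [495.6, -172.5, 113.5]
ee_rot: [160.0, 89.8, 147.9]
force: [0.7, 0.1, -0.7]
gripper_width: 20.1
t 3.87 ee [ 495.6 -172.5  113.5] jaw deg 77.9 F [ 0.7  0.1 -0.7] w 20.1 q [-20.  17. 102.   0.  61. -98.]
axes x,y,z: [[-0.0, 0.0, -1.0], [0.21, 0.98, 0.0], [0.98, -0.21, -0.0]]
turn [-87.6  -0.1  -0.2] shift [-0.1858  0.4641 -0.0762]
turn [92.4 -0.2  0.1] shift [-0.1858  0.4641 -0.0762]
```

The gripper closed to 20 mm, so it isn't holding the part. I'll look.

Run:
```python
from h import *
a=env.grab_frame("top")[180:380,280:560];b=env.grab_frame("side")[140:340,320:600]
cv2.imwrite("pics/c2.png",cv2.resize(np.vstack([a,b])[:,:,::-1],None,fx=1.5,fy=1.5))
to([498,-177,14],78)
```

```text
t 3.97 ee [ 499.8 -174.   117.8] jaw deg 77.9 F [ 0.9 -0.6 -0.3] w 20.0 q [-20.  17. 102.   0.  61. -98.]
axes x,y,z: [[0.01, -0.0, -1.0], [0.21, 0.98, -0.0], [0.98, -0.21, 0.01]]
turn [-0.1  0.5  0. ] shift [ 0.1038 -0.0032 -0.0021]
turn [ 1.799e+02  1.000e-01 -9.000e-01] shift [ 0.1038 -0.0032 -0.0021]
```

View pics/c2.png

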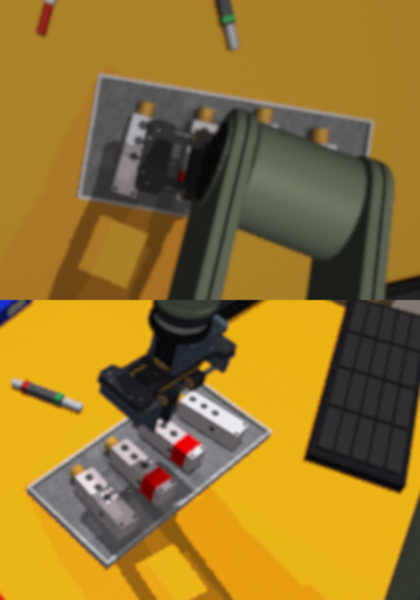

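Run:
```python
from h import *
def proj(n,P):
    c=env.get_calibration(n);T=np.linalg.inv(np.array(c["T"]));p=T[:3,:3]@P+T[:3,3];M=np.array(c["mtx"]);q=M@[p[0],-p[1],-p[2]];return (q[:2]/q[2]).round(1)
s=env.state();P=s["ee_pos"];print(P.round(1),s["ee_rot"].round(1),"side",proj("side",P),"top",proj("top",P),"part mid top",proj("side",np.array([498,-177,43])))
im=cv2.imread("pics/c2.png");o=proj("side",P)
crop=env.grab_frame("side")[150:300,350:510].copy()
for p,c in((P,(0,255,0)),([498,-177,43],(0,0,255)),(P-[0,0,P[2]-14],(255,0,255))):
    u=proj("side",np.array(p))-[350,150];cv2.circle(crop,tuple(int(round(t)) for t in u),1,c,-1)
cv2.imwrite("pics/c3.png",cv2.resize(crop[:,:,::-1],None,fx=4,fy=4,interpolation=cv2.INTER_CUBIC));to([498,-177,14],78)
```

```text
[ 499.8 -174.   117.8] [ -4.8  89.4 -16.9] side [419.5 229.2] top [415.7 287.2] part mid top [415.4 249.5]
t 4.02 ee [ 498.1 -173.5  115.4] jaw deg 77.9 F [ 0.3 -0.6  0.2] w 20.1 q [-20.  17. 102.   0.  60. -98.]
axes x,y,z: [[0.0, -0.0, -1.0], [0.21, 0.98, -0.0], [0.98, -0.21, 0.01]]
turn [-0.1  0.3  0. ] shift [ 1.014e-01 -3.400e-03  1.000e-04]
turn [179.9   0.   -0.5] shift [ 1.014e-01 -3.400e-03  1.000e-04]
```

View pics/c3.png

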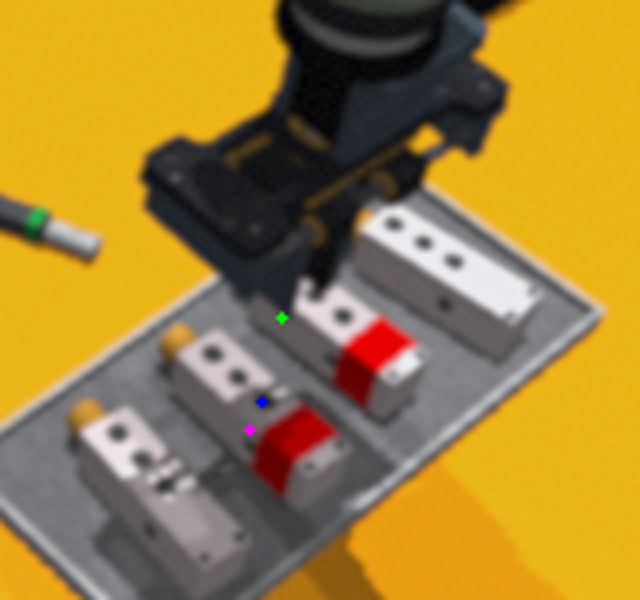

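The projected TCP and the part both line up in the view, within a few mm; the tips may sit slightly higher than reported. I'll try again slightly lower, checking the grip before lifting.

```bash
python3 -m handwheel '0 0 0 0 -0.003 0 0.062; 0 0 0 0 -0.003 0 0.062; 0 0 0 0 -0.003 0 0.062; 0 0 0 0 -0.003 0 0.062; 0 0 0 0 -0.003 0 0.062; 0 0 0 0.02 -0.003 0 0.062; 0 0 0 0.05 -0.003 0 0.062; 0 0 0 0.075 -0.003 0 0.062; 0 0 0 0.09 -0.003 0 0.062; 0 0 0 0.099 -0.003 0 0.062; 0 0 0 0.102 -0.003 0 0.062; 0 0 0 0.102 -0.003 0 0.062' 45; python3 -c "
from h import *
to([498,-177,10],78)"; python3 -m handwheel '0 0 0 0 0 0 0.01; 0 0 0 0 0 0 0.01; 0 0 0 0 0 0 0.01; 0 0 0 0 0 0 0.01; 0 0 0 0 0 0 0.01; 0 0 0 0 0 0 0.01; 0 0 0 0 0 0 0.01; 0 0 0 0 0 0 0.01' 50
```

```text
time_s: 5.02
ee_pos: [495.9, -176.0, 10.7]
ee_rot: [165.6, 89.9, 153.5]
force: [-0.0, -1.4, 0.6]
gripper_width: 62.0
t 5.02 ee [ 495.9 -176.    10.7] jaw deg 77.9 F [-0.  -1.4  0.6] w 62.0 q [-21.  24. 109.   0.  47. -99.]
axes x,y,z: [[-0.0, 0.0, -1.0], [0.21, 0.98, 0.0], [0.98, -0.21, -0.0]]
turn [-0.1 -0.1 -0. ] shift [ 0.0007 -0.0005  0.0023]
turn [ 1.799e+02 -0.000e+00  1.000e-01] shift [ 0.0007 -0.0005  0.0023]
time_s: 5.68
ee_pos: [496.5, -176.5, 11.8]
ee_rot: [-18.7, 89.9, -30.8]
force: [-0.6, -2.4, 6.0]
gripper_width: 32.1
```

```bash
python3 -m handwheel '0 0 0 -0.003 0 0 0.01; 0 0 0 -0.008 0 0 0.01; 0 0 0 -0.015 0 0 0.01; 0 0 0 -0.022 0 0 0.01; 0 0 0 -0.03 0 0 0.01; 0 0 0 -0.03 0 0 0.01' 60; python3 -c "
from h import *
to([519,297,300],-14.5)"
```

```text
time_s: 6.18
ee_pos: [497.3, -176.5, 43.0]
ee_rot: [-6.0, 89.8, -18.1]
force: [0.1, -0.4, -2.3]
gripper_width: 32.1
t 6.18 ee [ 497.3 -176.5   43. ] jaw deg 77.9 F [ 0.1 -0.4 -2.3] w 32.1 q [-21.  22. 107.   0.  51. -99.]
axes x,y,z: [[0.0, -0.0, -1.0], [0.21, 0.98, -0.0], [0.98, -0.21, 0.0]]
turn [-87.6   0.1   0.2] shift [-0.2575  0.4674 -0.0772]
turn [92.4  0.2 -0.1] shift [-0.2575  0.4674 -0.0772]
```

Held: 32 mm opening and a 2.3 N load, which matches the part's weight. Now I'll carry it to the slot, turning the part parallel to the hinge with the union towards box −y.

```bash
python3 -m handwheel '0 0 0 -0.015 0 0 0.01; 0 0 0 -0.04 0 0 0.01; 0 0 0 -0.07 0 0 0.01; 4 0 0 -0.1 0.01 -0.002 0.01; 9 0 0 -0.13 0.03 -0.005 0.01; 14 0 0 -0.16 0.055 -0.009 0.01; 19 0 0 -0.19 0.08 -0.013 0.01; 24 0 0 -0.215 0.105 -0.017 0.01; 29 0 0 -0.235 0.135 -0.022 0.01; 34 0 0 -0.25 0.165 -0.027 0.01; 39 0 0 -0.255 0.195 -0.032 0.01; 44 0 0 -0.255 0.225 -0.037 0.01' 60; python3 -c "
from h import *
to([521,305,295],-14.5)"
```

```text
time_s: 7.18
ee_pos: [507.5, 53.2, 298.2]
ee_rot: [63.1, 89.8, 6.8]
force: [-0.7, -0.4, -2.8]
gripper_width: 31.9
t 7.18 ee [507.5  53.2 298.2] jaw deg 33.6 F [-0.7 -0.4 -2.8] w 31.9 q [  5.   9.  86.   0.  85. -29.]
axes x,y,z: [[0.0, 0.0, -1.0], [0.83, 0.55, 0.0], [0.55, -0.83, 0.0]]
turn [48.1  0.  -0.2] shift [ 0.0034  0.1507 -0.2022]
turn [-131.9    0.3    0. ] shift [ 0.0034  0.1507 -0.2022]
```

```bash
python3 -m handwheel '5 0 0 0 0.017 -0.023 0.01; 10 0 0 0 0.034 -0.046 0.01; 15 0 0 0 0.051 -0.069 0.01; 20 0 0 0 0.068 -0.092 0.01; 25 0 0 0 0.085 -0.115 0.01; 30 0 0 0 0.102 -0.138 0.01; 35 0 0 0 0.118 -0.16 0.01; 40 0 0 0 0.133 -0.18 0.01; 45 0 0 0.003 0.144 -0.193 0.01; 48 0 0 0.003 0.149 -0.2 0.01; 48 0 0 0.003 0.15 -0.202 0.01; 48 0 0 0.003 0.15 -0.202 0.01' 60
python3 - <<'E'
from h import *
to([521,305,155],-14.5)
a=env.grab_frame("top")[180:380,40:300];b=env.grab_frame("side")[220:480,140:400]
cv2.imwrite("pics/c4.png",cv2.resize(np.vstack([a,b])[:,:,::-1],None,fx=1.3,fy=1.3))
E
```

```text
time_s: 8.18
ee_pos: [518.5, 303.3, 292.7]
ee_rot: [-43.0, 89.9, -147.0]
force: [-0.2, 0.5, -2.3]
gripper_width: 32.3
t 8.18 ee [518.5 303.3 292.7] jaw deg -14.0 F [-0.2  0.5 -2.3] w 32.3 q [29. 18. 74. -0. 87. 43.]
axes x,y,z: [[-0.0, -0.0, -1.0], [0.97, -0.24, -0.0], [-0.24, -0.97, 0.0]]
turn [0.5 0.  0. ] shift [ 0.1377  0.0021 -0.0023]
turn [-1.795e+02 -1.000e-01  1.000e-01] shift [ 0.1377  0.0021 -0.0023]
```

View pics/c4.png

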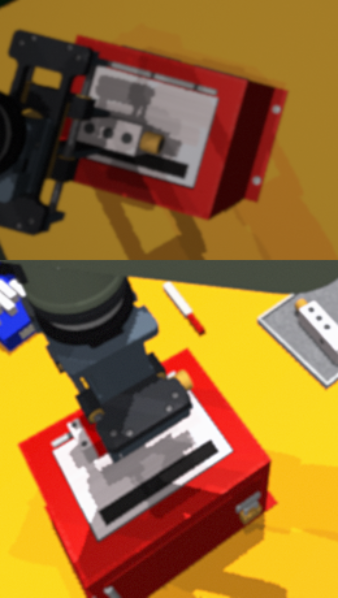

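The part lies parallel to the hinge over the flap, with its union towards box −y. Pressing down now.

```bash
python3 -m handwheel '0 0 0 0.02 0.002 -0.002 0.01; 0 0 0 0.045 0.002 -0.002 0.01; 0 0 0 0.065 0.002 -0.002 0.01; 0 0 0 0.08 0.002 -0.002 0.01; 0 0 0 0.09 0.002 -0.002 0.01; 0 0 0 0.098 0.002 -0.002 0.01; 0 0 0 0.106 0.002 -0.002 0.01; 0 0 0 0.114 0.002 -0.002 0.01; 0 0 0 0.122 0.002 -0.002 0.01; 0 0 0 0.13 0.002 -0.002 0.01; 0 0 0 0.136 0.002 -0.002 0.01; 0 0 0 0.14 0.002 -0.002 0.01' 60
python3 - <<'E'
from h import *
to([521,305,155],-14.5)
a=env.grab_frame("top")[180:380,40:300];b=env.grab_frame("side")[220:480,140:400]
cv2.imwrite("pics/c5.png",cv2.resize(np.vstack([a,b])[:,:,::-1],None,fx=1.3,fy=1.3))
E
```

```text
time_s: 9.28
ee_pos: [522.0, 305.1, 155.2]
ee_rot: [152.3, 89.8, 48.1]
force: [-3.0, 0.6, 5.3]
gripper_width: 32.2
t 9.28 ee [522.  305.1 155.2] jaw deg -14.1 F [-3.   0.6  5.3] w 32.2 q [29. 22. 88.  0. 69. 43.]
axes x,y,z: [[0.0, 0.0, -1.0], [0.97, -0.24, 0.0], [-0.24, -0.97, -0.0]]
turn [ 0.4 -0.2 -0.1] shift [ 0.0002 -0.0009  0.0003]
turn [-179.6    0.2   -0.3] shift [ 0.0002 -0.0009  0.0003]
```

View pics/c5.png

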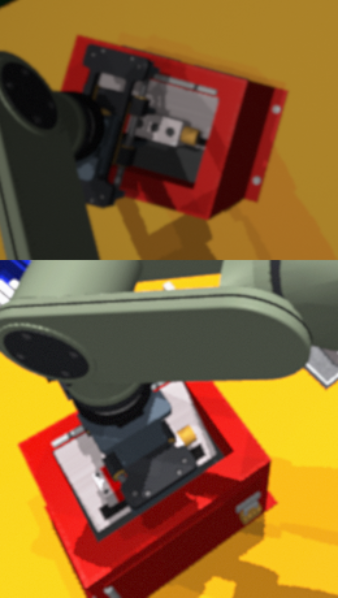

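The flap is down and the part hangs in the slot, clear of the edges. Releasing while holding the flap open.

```bash
python3 -m handwheel '0 0 0 0 0 0 0.065; 0 0 0 0 0 0 0.065; 0 0 0 0 0 0 0.065; 0 0 0 0 0 0 0.065; 0 0 0 0 0 0 0.065; 0 0 0 0 0 0 0.065; 0 0 0 0 0 0 0.065; 0 0 0 0 0 0 0.065; 0 0 0 0 0 0 0.065; 0 0 0 0 0 0 0.065; 0 0 0 0 0 0 0.065; 0 0 0 0 0 0 0.065'
python3 - <<'E'
from h import *
to([521,305,155],-14.5)
a=env.grab_frame("top")[180:380,40:300];b=env.grab_frame("side")[220:480,140:400]
cv2.imwrite("pics/c6.png",cv2.resize(np.vstack([a,b])[:,:,::-1],None,fx=1.3,fy=1.3))
E
```

```text
time_s: 10.38
ee_pos: [519.2, 304.9, 153.2]
ee_rot: [-84.4, 89.8, 171.5]
force: [-9.6, 1.9, 4.7]
gripper_width: 64.8
t 10.38 ee [519.2 304.9 153.2] jaw deg -14.1 F [-9.6  1.9  4.7] w 64.8 q [29. 22. 89.  0. 70. 43.]
axes x,y,z: [[-0.0, 0.0, -1.0], [0.97, -0.24, -0.0], [-0.24, -0.97, 0.0]]
turn [0.4 0.  0.2] shift [-0.0018  0.0018 -0.0005]
turn [-179.6   -0.4    0. ] shift [-0.0018  0.0018 -0.0005]
```

View pics/c6.png

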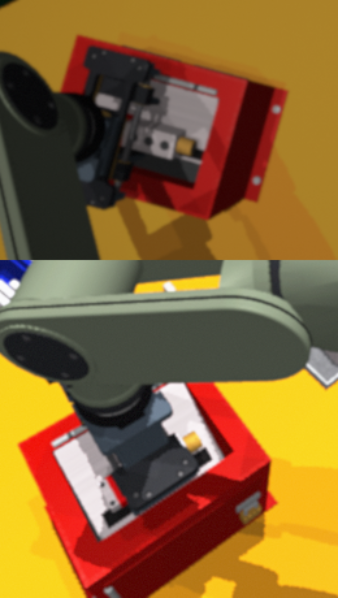

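The union is still visible in the slot. I'll triangulate it to see whether the part is caught or lying on the bin floor.

Run:
```python
from h import *
def tri(t,s):
    best=min(((np.linalg.norm(ray("top",t,z)-ray("side",s,z)),z) for z in range(0,260,2)))
    print(best,ray("top",t,best[1]).round(),ray("side",s,best[1]).round())
def crop(t,s):return (40+t[0]/1.3,180+t[1]/1.3),(140+s[0]/1.3,220+(s[1]-260)/1.3)
tri(*crop((192,133),(188,434)));tri(*crop((185,147),(193,440)))
a=env.grab_frame("top")[250:330,130:220];b=env.grab_frame("side")[300:410,200:320]
a=cv2.resize(a,(450,400),interpolation=cv2.INTER_CUBIC);b=cv2.resize(b,(436,400),interpolation=cv2.INTER_CUBIC)
cv2.imwrite("pics/c7.png",cv2.resize(np.hstack([a,b]),(798,360))[:,:,::-1]);to([521,305,155],-14.5)
```

```text
(np.float64(1.6327806669903684), 168) [507. 239. 168.] [505. 238. 168.]
(np.float64(1.7696605514000219), 184) [489. 242. 184.] [489. 244. 184.]
t 10.58 ee [519.2 305.  153.2] jaw deg -14.1 F [-9.6  2.5  5.6] w 64.8 q [29. 22. 89.  0. 70. 43.]
axes x,y,z: [[-0.0, 0.0, -1.0], [0.97, -0.24, -0.0], [-0.24, -0.97, 0.0]]
turn [0.4 0.  0.2] shift [-0.0018  0.0018 -0.0005]
turn [-179.6   -0.4    0. ] shift [-0.0018  0.0018 -0.0005]
```

View pics/c7.png

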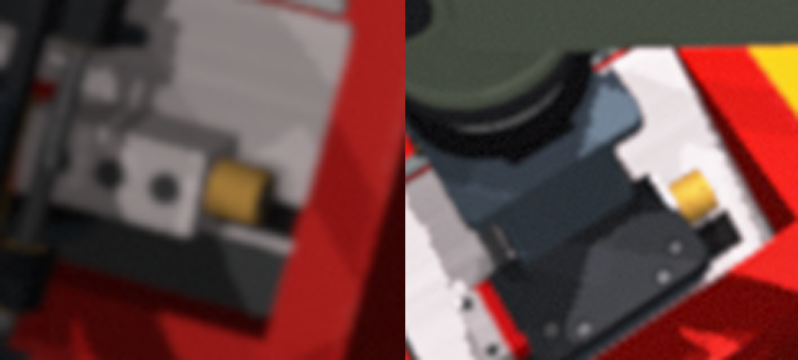

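The part seems to hang against the −x finger at about z 184. I'll track the brass union by colour and see what a deeper push does.

```bash
cat >> h.py <<'E'
def brass():
    g={}
    for n,(r0,r1,c0,c1) in dict(top=(255,325,90,215),side=(310,430,190,325)).items():
        im=env.grab_frame(n);h=cv2.cvtColor(im,cv2.COLOR_RGB2HSV).astype(int)
        m=np.zeros(h.shape[:2],np.uint8);m[r0:r1,c0:c1]=((h[...,0]>14)&(h[...,0]<26)&(h[...,1]>90)&(h[...,2]>60))[r0:r1,c0:c1]
        k,l,st,ce=cv2.connectedComponentsWithStats(m)
        if k<2: print(n,"no brass");continue
        i=1+st[1:,4].argmax();g[n]=ce[i];print(n,ce[i].round(1),"box",st[i])
    if len(g)==2:
        d,z=min((np.linalg.norm(ray("top",g["top"],z)-ray("side",g["side"],z)),z) for z in range(0,260,2))
        print("union gap",d.round(1),ray("top",g["top"],z).round())
def redin():
    im=env.grab_frame("top")
E
python3 -c "
from h import *
brass()"
python3 -m handwheel '0 0 0 0.003 0 0 0.065; 0 0 0 0.006 0 0 0.065; 0 0 0 0.009 0 0 0.065; 0 0 0 0.012 0 0 0.065; 0 0 0 0.015 0 0 0.065; 0 0 0 0.015 0 0 0.065'
python3 -c "
from h import *
brass()"
```

```text
top [181.6 292.1] box [175 285  15  15 164]
side [317.3 322.2] box [305 313  20  28 313]
union gap 34.4 [494. 219. 258.]
time_s: 11.18
ee_pos: [523.1, 305.4, 141.2]
ee_rot: [130.8, 89.6, 26.7]
force: [-6.0, 0.6, 14.5]
gripper_width: 65.3
top no brass
side [318.4 324.8] box [308 317  17  24 213]
```

```bash
sed -i 's/side=(310,430,190,325)/side=(335,430,190,305)/' h.py
python3 - <<'E'
from h import *
brass()
a=env.grab_frame("top")[250:330,90:220];b=env.grab_frame("side")[300:420,190:320]
cv2.imwrite("pics/c8.png",cv2.resize(np.hstack([cv2.resize(a,(390,240)),cv2.resize(b,(260,240))]),None,fx=1.2,fy=1.2)[:,:,::-1]);to([519,297,140],-14.5)
E
```

```text
top [125. 266.] box [125 266   1   1   1]
side [192.4 336.7] box [190 335   7   6  26]
union gap 63.5 [535. 311. 258.]
t 11.48 ee [522.8 305.4 141.5] jaw deg -14.1 F [-6.8  0.9 14.6] w 65.1 q [29. 23. 90. -0. 67. 43.]
axes x,y,z: [[0.01, 0.0, -1.0], [0.97, -0.24, 0.0], [-0.24, -0.97, -0.0]]
turn [ 0.4 -0.2 -0.3] shift [ 0.0014 -0.0017  0.0091]
turn [-179.6    0.4   -0.4] shift [ 0.0014 -0.0017  0.0091]
```

View pics/c8.png

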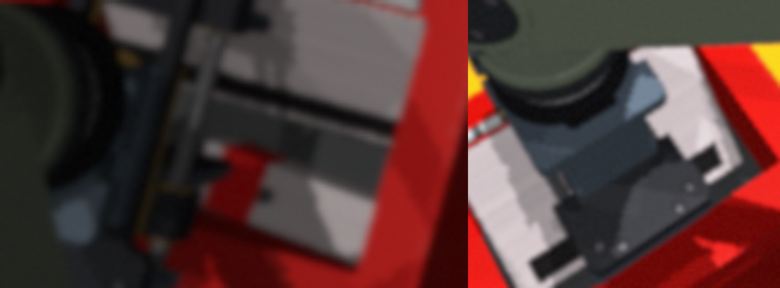

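The part has dropped: white block with red band down on the bin floor, seen past the flap's edge at about crop (300,210), and nothing is left on the fingers. Drawing back.

```bash
python3 -m handwheel '0 0 0 -0.01 0 0 0.065; 0 0 0 -0.025 0 0 0.065; 0 0 0 -0.04 0 0 0.065; 0 0 0 -0.06 0 0 0.065; 0 0 0 -0.085 0 0 0.065; 0 0 0 -0.11 0 0 0.065; 0 0 0 -0.135 0 0 0.062; 0 0 0 -0.15 0 0 0.062; 0 0 0 -0.155 0 0 0.062; 0 0 0 -0.155 0 0 0.062'
python3 -c "
from h import *
to([498,-261,200],81)"
```

```text
time_s: 12.32
ee_pos: [522.8, 304.4, 294.2]
ee_rot: [115.3, 89.8, 11.2]
force: [-0.3, -0.9, -0.1]
gripper_width: 61.8
t 12.32 ee [522.8 304.4 294.2] jaw deg -14.1 F [-0.3 -0.9 -0.1] w 61.8 q [29. 19. 74. -0. 87. 43.]
axes x,y,z: [[0.0, 0.0, -1.0], [0.97, -0.24, 0.0], [-0.24, -0.97, -0.0]]
turn [84.9 -0.2 -0.1] shift [0.0936 0.1136 0.5545]
turn [-95.1   0.1  -0.2] shift [0.0936 0.1136 0.5545]
```

```bash
python3 -m handwheel '3 0 0 0 0.004 0.02 0.062; 9 0 0 0 0.01 0.05 0.062; 15 0 0 0 0.017 0.085 0.062; 21 0 0 0 0.025 0.12 0.062; 27 0 0 0 0.032 0.155 0.062; 33 0 0 0 0.039 0.19 0.062; 39 0 0 0 0.046 0.225 0.062; 45 0 0 0 0.053 0.26 0.062; 51 0 0 0 0.06 0.295 0.062; 57 0 0 0 0.068 0.33 0.062; 63 0 0 0 0.075 0.365 0.062; 69 0 0 0 0.082 0.4 0.062'
python3 - <<'E'
from h import *
for n in("top","side"):
    im=env.grab_frame(n);w,r=masks(im);rects(n,im,w,200,2500)
    g=np.zeros(w.shape,bool)
    if n=="top": g[235:345,335:530]=1
    else: g[190:315,340:500]=1
    m=cv2.morphologyEx(((w|r)&g).astype(np.uint8),cv2.MORPH_CLOSE,np.ones((3,3)));rects(n,im,m,43,200);rects(n,im,r&g,43,60)
to([498,-261,130],81)
E
```

```text
time_s: 13.32
ee_pos: [502.5, -105.6, 291.2]
ee_rot: [2.5, 89.9, -170.9]
force: [0.8, 0.1, 0.6]
gripper_width: 61.8
top [150. 276.] c 519 296 size 173 120 long-axis deg 75.4
side [247. 371.] c 521 297 size 178 122 long-axis deg 75.4
side [390. 272.] c 507 -92 size 111 35 long-axis deg -16.2
side [435. 229.] c 500 -260 size 114 42 long-axis deg -7.9
side [463. 215.] c 471 -343 size 113 38 long-axis deg -3.4
side [444. 236.] c 469 -254 size 38 23 long-axis deg 83.3
t 13.42 ee [ 502.5 -108.4  291. ] jaw deg -83.5 F [ 0.1  0.4 -0.5] w 62.1 q [-13.  10.  86.  -0.  84.  70.]
axes x,y,z: [[-0.0, -0.0, -1.0], [0.11, -0.99, 0.0], [-0.99, -0.11, 0.0]]
turn [15.5  0.2 -0.1] shift [0.1614 0.1508 0.0211]
turn [-164.5    0.2    0.2] shift [0.1614 0.1508 0.0211]
```

Flap is shut and the other parts are unmoved. Reject B is at (498,-260).

```bash
python3 -m handwheel '3 0 0 0.01 0.015 0.002 0.062; 6 0 0 0.025 0.035 0.005 0.062; 9 0 0 0.045 0.06 0.009 0.062; 12 0 0 0.07 0.085 0.013 0.062; 15 0 0 0.095 0.11 0.016 0.062; 15.5 0 0 0.12 0.13 0.019 0.062; 15.5 0 0 0.145 0.145 0.021 0.062; 15.5 0 0 0.158 0.15 0.021 0.062; 15.5 0 0 0.161 0.15 0.021 0.062; 15.5 0 0 0.161 0.15 0.021 0.062; 15.5 0 0 0.161 0.15 0.021 0.062'
python3 -c "
from h import *
to([498,-260.5,11],81)"
```

```text
time_s: 14.33
ee_pos: [500.8, -254.2, 132.2]
ee_rot: [-123.4, 90.0, 48.1]
force: [-0.6, -0.0, -0.2]
gripper_width: 62.1
t 14.33 ee [ 500.8 -254.2  132.2] jaw deg -98.5 F [-0.6 -0.  -0.2] w 62.1 q [-28.  19.  96.   0.  65.  70.]
axes x,y,z: [[0.0, 0.0, -1.0], [-0.15, -0.99, -0.0], [-0.99, 0.15, -0.0]]
turn [ 0.5 -0.   0. ] shift [0.1212 0.0067 0.0019]
turn [-179.5   -0.    -0. ] shift [0.1212 0.0067 0.0019]
```

```bash
python3 -m handwheel '0.5 0 0 0.015 0.005 0.002 0.062; 0.5 0 0 0.035 0.005 0.002 0.062; 0.5 0 0 0.06 0.005 0.002 0.062; 0.5 0 0 0.085 0.005 0.002 0.062; 0.5 0 0 0.105 0.005 0.002 0.062; 0.5 0 0 0.116 0.005 0.002 0.062; 0.5 0 0 0.12 0.005 0.002 0.062; 0.5 0 0 0.12 0.005 0.002 0.062; 0.5 0 0 0.12 0.005 0.002 0.062'
python3 -c "
from h import *
to([498,-260.5,11],81)"; python3 -m handwheel '0 0 0 0 0 0 0.01; 0 0 0 0 0 0 0.01; 0 0 0 0 0 0 0.01; 0 0 0 0 0 0 0.01; 0 0 0 0 0 0 0.01; 0 0 0 0 0 0 0.01; 0 0 0 0 0 0 0.01; 0 0 0 0 0 0 0.01; 0 0 0 0 0 0 0.01; 0 0 0 0 0 0 0.01' 50
```

```text
time_s: 15.08
ee_pos: [499.0, -259.8, 13.4]
ee_rot: [162.9, 89.9, -26.2]
force: [0.1, 0.2, 0.6]
gripper_width: 62.1
t 15.08 ee [ 499.  -259.8   13.4] jaw deg -99.1 F [0.1 0.2 0.6] w 62.1 q [-29.  26. 105.   0.  49.  70.]
axes x,y,z: [[0.0, -0.0, -1.0], [-0.16, -0.99, 0.0], [-0.99, 0.16, -0.0]]
turn [-0.1 -0.1 -0. ] shift [0.0024 0.0008 0.0009]
turn [ 1.799e+02 -1.000e-01  2.000e-01] shift [0.0024 0.0008 0.0009]
time_s: 15.92
ee_pos: [498.1, -260.1, 12.6]
ee_rot: [139.9, 89.9, -49.2]
force: [-0.7, -2.6, 5.6]
gripper_width: 31.6
```

```bash
python3 -m handwheel '0 0 0 -0.003 0 0 0.01; 0 0 0 -0.008 0 0 0.01; 0 0 0 -0.015 0 0 0.01; 0 0 0 -0.025 0 0 0.01; 0 0 0 -0.04 0 0 0.01; 0 0 0 -0.06 0 0 0.01; 0 0 0 -0.085 0 0 0.01; 0 0 0 -0.1 0 0 0.01; 0 0 0 -0.105 0 0 0.01; 0 0 0 -0.105 0 0 0.01' 60; python3 -c "
from h import *
to([521,303,295],-14.5)"
```

```text
time_s: 16.75
ee_pos: [498.8, -259.8, 119.1]
ee_rot: [166.1, 89.8, -23.0]
force: [-0.0, -1.0, 0.4]
gripper_width: 9.8
t 16.75 ee [ 498.8 -259.8  119.1] jaw deg -99.1 F [-0.  -1.   0.4] w 9.8 q [-29.  20.  97.   0.  63.  70.]
axes x,y,z: [[0.0, -0.0, -1.0], [-0.16, -0.99, 0.0], [-0.99, 0.16, -0.0]]
turn [-84.6  -0.1  -0.2] shift [-0.1767 -0.5591  0.0665]
turn [95.4 -0.2  0.1] shift [-0.1767 -0.5591  0.0665]
```

It slipped on lifting. First I'll check where part B lies now.

Run:
```python
from h import *
for n in("top","side"):
    im=env.grab_frame(n);w,r=masks(im)
    g=np.zeros(w.shape,bool)
    if n=="top": g[235:345,335:530]=1
    else: g[190:315,340:500]=1
    m=cv2.morphologyEx(((w|r)&g).astype(np.uint8),cv2.MORPH_OPEN,np.ones((2,2)));rects(n,im,m,43,100);rects(n,im,r&g,43,40)
    if n=="side": cv2.imwrite("pics/c9.png",cv2.resize(im[150:300,350:510],None,fx=3.5,fy=3.5,interpolation=cv2.INTER_CUBIC)[:,:,::-1])
to([498,-260.5,9],81)
```

```text
top [371. 283.] c 503 -95 size 108 31 long-axis deg -15.8
side [381. 296.] c 499 -22 size 180 75 long-axis deg 18.2
side [392. 272.] c 504 -91 size 112 36 long-axis deg -15.6
side [446. 239.] c 460 -250 size 40 35 long-axis deg 83.0
side [425. 222.] c 526 -261 size 46 36 long-axis deg -9.8
side [463. 216.] c 466 -342 size 110 38 long-axis deg -3.6
side [444. 237.] c 469 -252 size 39 26 long-axis deg 78.8
t 16.85 ee [ 497.2 -259.1  116.6] jaw deg -99.1 F [ 0.1  0.2 -0.2] w 10.2 q [-29.  20.  97.   0.  63.  70.]
axes x,y,z: [[-0.0, 0.0, -1.0], [-0.16, -0.99, -0.0], [-0.99, 0.16, 0.0]]
turn [-0.1  0.1  0. ] shift [ 0.1076  0.0013 -0.0011]
turn [ 1.799e+02  1.000e-01 -1.000e-01] shift [ 0.1076  0.0013 -0.0011]
```

View pics/c9.png

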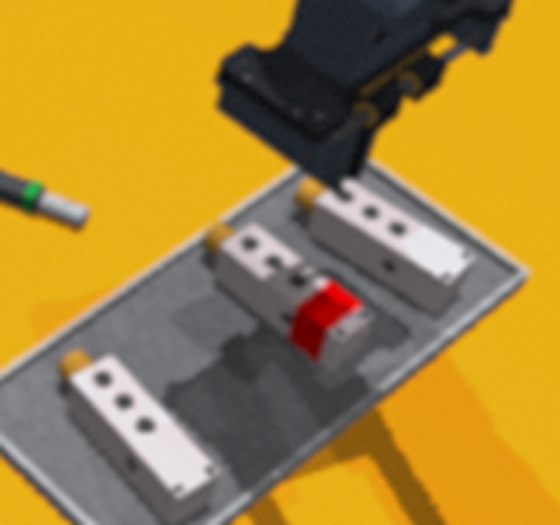

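Part B is still in its place, upright, between the untouched good parts. I'll regrip lower, at 60 N from the start, and lift slowly.

```bash
python3 -m handwheel '0 0 0 0 0.001 0 0.062; 0 0 0 0 0.001 0 0.062; 0 0 0 0 0.001 0 0.062; 0 0 0 0 0.001 0 0.062; 0 0 0 0 0.001 0 0.062; 0 0 0 0.015 0.001 0 0.062; 0 0 0 0.04 0.001 0 0.062; 0 0 0 0.07 0.001 0 0.062; 0 0 0 0.09 0.001 0 0.062; 0 0 0 0.102 0.001 0 0.062; 0 0 0 0.106 0.001 0 0.062; 0 0 0 0.106 0.001 0 0.062' 60
python3 -m handwheel '0 0 0 0 0 0 0.062; 0 0 0 0 0 0 0.062; 0 0 0 0 0 0 0.062; 0 0 0 0 0 0 0.062'
python3 -c "
from h import *
to([498,-260.5,8.5],81)"
```

```text
time_s: 17.85
ee_pos: [497.0, -260.2, 10.1]
ee_rot: [-22.3, 89.9, 148.6]
force: [-0.2, -0.2, 0.1]
gripper_width: 62.0
time_s: 18.18
ee_pos: [498.2, -260.9, 12.1]
ee_rot: [163.4, 89.9, -25.7]
force: [0.1, 0.2, 0.0]
gripper_width: 62.0
t 18.18 ee [ 498.2 -260.9   12.1] jaw deg -99.1 F [0.1 0.2 0. ] w 62.0 q [-29.  26. 105.   0.  49.  70.]
axes x,y,z: [[0.0, -0.0, -1.0], [-0.16, -0.99, 0.0], [-0.99, 0.16, -0.0]]
turn [-0.1 -0.1 -0. ] shift [ 0.0036 -0.0003  0.0003]
turn [ 1.799e+02 -1.000e-01  2.000e-01] shift [ 0.0036 -0.0003  0.0003]
```

```bash
python3 -m handwheel '0 0 0 0.002 0 0 0.062; 0 0 0 0.0035 0 0 0.062; 0 0 0 0.0035 0 0 0.062; 0 0 0 0.0035 0 0 0.01; 0 0 0 0.0035 0 0 0.01; 0 0 0 0.0035 0 0 0.01; 0 0 0 0.0035 0 0 0.01; 0 0 0 0.0035 0 0 0.01; 0 0 0 0.0035 0 0 0.01; 0 0 0 0.0035 0 0 0.01; 0 0 0 0.0035 0 0 0.01; 0 0 0 0.0035 0 0 0.01' 60
python3 -m handwheel '0 0 0 0 0 0 0.01; 0 0 0 0 0 0 0.01; 0 0 0 0 0 0 0.01; 0 0 0 0 0 0 0.01; 0 0 0 -0.002 0 0 0.01; 0 0 0 -0.005 0 0 0.01; 0 0 0 -0.01 0 0 0.01; 0 0 0 -0.016 0 0 0.01; 0 0 0 -0.023 0 0 0.01; 0 0 0 -0.03 0 0 0.01; 0 0 0 -0.035 0 0 0.01; 0 0 0 -0.035 0 0 0.01' 60
```

```text
time_s: 19.18
ee_pos: [497.6, -260.3, 7.6]
ee_rot: [-64.1, 90.0, 106.8]
force: [0.1, 2.4, 1.3]
gripper_width: 33.2
time_s: 20.18
ee_pos: [498.6, -261.1, 44.3]
ee_rot: [161.6, 89.8, -27.6]
force: [0.6, 0.9, -2.5]
gripper_width: 33.4
```

Firmly held this time (33.4 mm opening, 2.5 N load).

```bash
python3 -m handwheel '0 0 0 -0.01 0 0 0.01; 0 0 0 -0.03 0 0 0.01; 0 0 0 -0.055 0 0 0.01; -2 0 0 -0.085 0 0 0.01; -6 0 0 -0.115 -0.01 0.001 0.01; -11 0 0 -0.145 -0.03 0.004 0.01; -16 0 0 -0.175 -0.055 0.007 0.01; -21 0 0 -0.2 -0.085 0.011 0.01; -26 0 0 -0.22 -0.115 0.015 0.01; -31 0 0 -0.235 -0.148 0.019 0.01; -36 0 0 -0.245 -0.182 0.023 0.01; -41 0 0 -0.25 -0.216 0.028 0.01' 60
python3 -c "
from h import *
to([517,289,293],-14.5)"
```

```text
time_s: 21.18
ee_pos: [504.3, -41.4, 294.9]
ee_rot: [144.4, 89.8, -3.5]
force: [0.7, -0.3, -3.3]
gripper_width: 32.9
t 21.18 ee [504.3 -41.4 294.9] jaw deg -57.9 F [ 0.7 -0.3 -3.3] w 32.9 q [-6.  9. 87.  0. 84. 52.]
axes x,y,z: [[0.0, -0.0, -1.0], [0.53, -0.85, 0.0], [-0.85, -0.53, -0.0]]
turn [-43.4  -0.1  -0.2] shift [ 0.0019 -0.2732 -0.1864]
turn [ 1.366e+02 -2.000e-01  1.000e-01] shift [ 0.0019 -0.2732 -0.1864]
```

```bash
python3 -m handwheel '-5 0 0 0 -0.027 -0.018 0.01; -10 0 0 0 -0.054 -0.037 0.01; -15 0 0 0 -0.082 -0.056 0.01; -20 0 0 0 -0.11 -0.075 0.01; -25 0 0 0 -0.138 -0.094 0.01; -30 0 0 0 -0.166 -0.113 0.01; -35 0 0 0 -0.194 -0.132 0.01; -40 0 0 0 -0.22 -0.15 0.01; -43.4 0 0 0 -0.243 -0.166 0.01; -43.4 0 0 0.002 -0.26 -0.177 0.01; -43.4 0 0 0.002 -0.27 -0.184 0.01; -43.4 0 0 0.002 -0.273 -0.186 0.01' 60
python3 -m handwheel '0 0 0 0 0 0 0.01; 0 0 0 0 0 0 0.01; 0 0 0 0 0 0 0.01'
python3 -c "
from h import *
to([517,289,142],-14.5)"
```

```text
time_s: 22.18
ee_pos: [517.4, 288.8, 290.3]
ee_rot: [-73.2, 89.9, -177.8]
force: [0.5, 0.4, -3.3]
gripper_width: 33.4
time_s: 22.43
ee_pos: [517.9, 285.8, 291.0]
ee_rot: [34.7, 90.0, -70.1]
force: [0.0, 0.4, -2.2]
gripper_width: 33.1
t 22.43 ee [517.9 285.8 291. ] jaw deg -14.8 F [ 0.   0.4 -2.2] w 33.1 q [28. 17. 76. -0. 87. 43.]
axes x,y,z: [[0.0, -0.0, -1.0], [0.97, -0.26, 0.0], [-0.26, -0.97, 0.0]]
turn [-0.3  0.  -0. ] shift [ 0.149  -0.0018 -0.0029]
turn [179.7  -0.   -0. ] shift [ 0.149  -0.0018 -0.0029]
```

```bash
python3 -m handwheel '0 0 0 0.02 -0.001 -0.002 0.01; 0 0 0 0.045 -0.001 -0.002 0.01; 0 0 0 0.065 -0.001 -0.002 0.01; 0 0 0 0.08 -0.001 -0.002 0.01; 0 0 0 0.09 -0.001 -0.002 0.01; 0 0 0 0.098 -0.001 -0.002 0.01; 0 0 0 0.106 -0.001 -0.002 0.01; 0 0 0 0.114 -0.001 -0.002 0.01; 0 0 0 0.122 -0.001 -0.002 0.01; 0 0 0 0.13 -0.001 -0.002 0.01; 0 0 0 0.138 -0.001 -0.002 0.01; 0 0 0 0.146 -0.001 -0.002 0.01' 60
python3 -m handwheel '0 0 0 0.004 0 0 0.01; 0 0 0 0.004 0 0 0.01; 0 0 0 0.004 0 0 0.01'
python3 -c "
from h import *
to([517,289,142],-14.5);brass()"
```

```text
time_s: 23.43
ee_pos: [518.6, 290.3, 147.3]
ee_rot: [147.1, 89.7, 42.3]
force: [-2.4, 0.6, 4.1]
gripper_width: 32.9
time_s: 23.68
ee_pos: [517.1, 290.0, 141.5]
ee_rot: [-158.5, 89.9, 96.8]
force: [-3.7, 1.3, 3.6]
gripper_width: 33.5
t 23.68 ee [517.1 290.  141.5] jaw deg -14.7 F [-3.7  1.3  3.6] w 33.5 q [28. 22. 91.  0. 67. 43.]
axes x,y,z: [[-0.0, 0.0, -1.0], [0.97, -0.25, -0.0], [-0.25, -0.97, -0.0]]
turn [-0.2 -0.1  0. ] shift [-0.0005  0.0001  0.001 ]
turn [1.798e+02 1.000e-01 1.000e-01] shift [-0.0005  0.0001  0.001 ]
top [160.2 257.9] box [157 257   7   3  10]
side [221.3 397.6] box [213 389  17  19 195]
union gap 23.1 [552. 330.  66.]
```

```bash
python3 -m handwheel '0 0 0 0 0 0 0.07; 0 0 0 0 0 0 0.07; 0 0 0 0 0 0 0.07; 0 0 0 0 0 0 0.07; 0 0 0 0 0 0 0.07; 0 0 0 0 0 0 0.07; 0 0 0 0 0 0 0.07; 0 0 0 0 0 0 0.07; 0 0 0 0 0 0 0.07; 0 0 0 0 0 0 0.07; 0 0 0 0 0 0 0.07; 0 0 0 0 0 0 0.07'
python3 - <<'E'
from h import *
brass()
a=env.grab_frame("top")[250:330,90:220];b=env.grab_frame("side")[300:420,190:320]
cv2.imwrite("pics/c10.png",cv2.resize(np.hstack([cv2.resize(a,(390,240)),cv2.resize(b,(260,240))]),None,fx=1.2,fy=1.2)[:,:,::-1]);to([519,297,140],-14.5)
E
```

```text
time_s: 24.78
ee_pos: [513.4, 290.2, 140.2]
ee_rot: [-80.7, 89.5, 174.6]
force: [-12.0, 4.3, 5.0]
gripper_width: 69.6
top no brass
side [192.9 336.5] box [190 335   9   6  30]
t 24.98 ee [513.4 290.2 140.2] jaw deg -14.7 F [-12.9   4.8   4.3] w 69.9 q [28. 22. 91.  0. 67. 43.]
axes x,y,z: [[-0.01, 0.0, -1.0], [0.97, -0.25, -0.01], [-0.25, -0.97, 0.0]]
turn [-0.2  0.1  0.5] shift [ 0.0001  0.0037 -0.008 ]
turn [ 1.798e+02  7.000e-01 -1.000e-01] shift [ 0.0001  0.0037 -0.008 ]
```

View pics/c10.png

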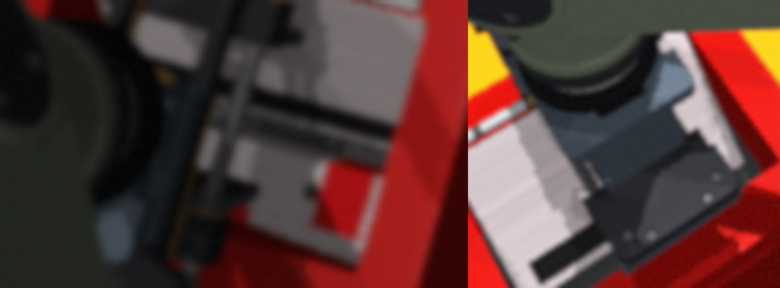

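The red band of part B is now seen low in the bin, past the flap's edge at about crop (345,200), and nothing is on the fingers. Drawing back and clearing the box.

```bash
python3 -m handwheel '0 0 0 -0.01 0 0 0.07; 0 0 0 -0.025 0 0 0.065; 0 0 0 -0.04 0 0 0.065; 0 0 0 -0.06 0 0 0.065; 0 0 0 -0.085 0 0 0.065; 0 0 0 -0.11 0 0 0.065; 0 0 0 -0.135 0 0 0.065; 0 0 0 -0.15 0 0 0.065; 0 0 0 -0.16 0 0 0.065; 0 0 0 -0.16 0 0.02 0.065; 0 0 0 -0.16 0 0.05 0.065; 0 0 0 -0.16 0 0.085 0.065'
python3 -m handwheel '0 0 0 0 0 0.035 0.065; 0 0 0 0 0 0.07 0.065; 0 0 0 0 0 0.105 0.065; 0 0 0 0 0 0.135 0.065; 0 0 0 0 0 0.155 0.065; 0 0 0 0 0 0.165 0.065; 0 0 0 0 0 0.165 0.065; 0 0 0 0 0 0.165 0.065; 0 0 0 0 0 0.165 0.065'
python3 - <<'E'
from h import *
for n in("top","side"):
    im=env.grab_frame(n);w,r=masks(im);rects(n,im,w,200,2500)
    g=np.zeros(w.shape,bool)
    if n=="top": g[235:345,335:530]=1
    else: g[190:315,340:500]=1
    m=cv2.morphologyEx(((w|r)&g).astype(np.uint8),cv2.MORPH_OPEN,np.ones((2,2)));rects(n,im,m,43,100);print("red");rects(n,im,r&g,43,40)
    if n=="side":cv2.imwrite("pics/end.png",im[:,:,::-1])
to([498,-260.5,9],81)
E
```

```text
time_s: 25.98
ee_pos: [496.4, 206.4, 299.4]
ee_rot: [25.4, 89.9, -79.2]
force: [0.1, -0.8, 0.9]
gripper_width: 64.9
time_s: 26.73
ee_pos: [454.5, 48.3, 300.3]
ee_rot: [-162.0, 90.0, 93.3]
force: [0.3, -0.2, 0.2]
gripper_width: 64.6
top [150. 275.] c 519 296 size 173 120 long-axis deg 75.4
top [496. 303.] c 466 -346 size 107 31 long-axis deg -3.6
top [371. 283.] c 503 -95 size 108 31 long-axis deg -15.8
red
side [247. 371.] c 521 297 size 178 122 long-axis deg 75.4
side [392. 272.] c 505 -92 size 113 39 long-axis deg -15.6
side [434. 277.] c 413 -175 size 375 76 long-axis deg 69.0
side [472. 220.] c 448 -341 size 74 39 long-axis deg -4.0
red
t 26.83 ee [454.4  48.5 300.3] jaw deg -14.6 F [0.3 0.1 0.9] w 64.8 q [ 5.  4. 91.  0. 85. 19.]
axes x,y,z: [[-0.0, 0.0, -1.0], [0.97, -0.25, -0.0], [-0.25, -0.97, -0.0]]
turn [84.4  0.   0. ] shift [0.2913 0.1203 0.288 ]
turn [-95.6  -0.    0. ] shift [0.2913 0.1203 0.288 ]
```

View pics/end.png

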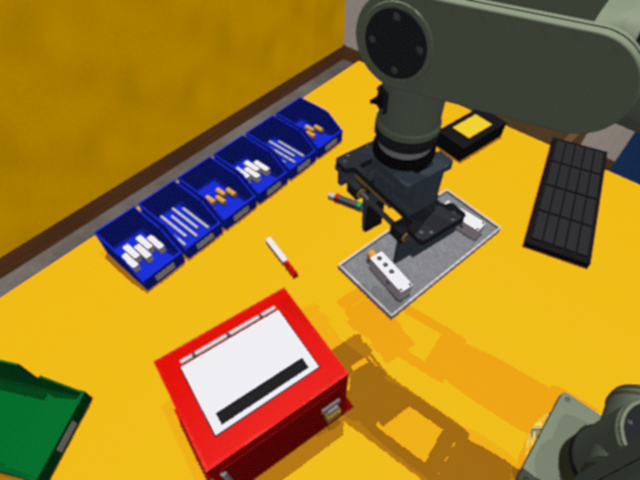

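The flap is flat at (247,371) and the gripper is empty. Both good parts are still on the tray (the far one is partly hidden by the hand), and the marker and gauge are in place. Handing in.

```bash
python3 -c "
from workcell import env
print(env.job_done())"
```

```text
the job is handed in; nothing more can be done
None
```

Both red-banded valve bodies went through the slot into the reject box, one after the other, and the flap measured shut after each one. I handed the job in at about 27 s of the 69 s allowed.

**Last checks:**
- **Flap:** its outline measured the same as before I started, so it is shut.
- **Tray:** no red bands are left on it, and both good parts lie where they were, to within the 2–5 mm I can measure.
- **Bench:** the marker and gauge look untouched in the last picture. I checked them by eye only, and the hand stood close to the gauge in that view.
- **Arm:** the hand is empty and clear of everything.

**What did not go smoothly:**
- **Slipped grasps:** the first grasp of each reject came off as it was lifted, because the fingers were a little too high. Both parts stayed in place on the tray, and a second grasp lower down held.
- **First part stuck:** it hung on a finger after I let go at 45 mm below the box top. Pushing about 14 mm deeper with the flap still open made it drop. I let the second part go at that depth and it fell straight away.
- **Parts in the bin:** I saw each one only in part, past the open flap's edge, so I did not confirm exactly how they lie.

I viewed 13 pictures, three over the budget of 10.

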